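# Set the nut runner's clutch collar to 6

### The arm

A 6-joint arm with a two-finger parallel gripper is mounted at the origin on the work surface. World frame = base frame: x ahead of the robot, y to its left, z up, the work surface at z = 0. Lengths are in m, angles in rad, forces in N, time in s.
With the tool pointing down it reaches from about 0.35 to 0.875 m from the base axis. Payload 4.2 kg.
Tool frame: the origin (TCP) lies on the centre line of the jaws, within the pads' length; the fingertips stand 8 mm ahead of it and the grasp point (between the pads) lies 11 mm behind it (ctrl.tips_ahead is the distance from the TCP to the fingertips, in m); z points along the fingers, x is the direction in which the jaws open and shut, and the axes are right-handed (so a half turn about z gives the same grasp; the last joint's range is limited). The gripper opens to 87 mm and grips with 3 to 60 N. Pads are 19 mm wide; open, the fingers measure 117 mm over their backs; the gripper's body (75 mm by 190 mm) begins 51 mm behind the grasp point.
Start: joints at [-1.037, 0.385, 0.008, 0, -1.194, -0.259], TCP at [0.17, -0.602, 0.201] pointing down, gripper open.
Joint ranges: [-3.14, 3.14], [-1.21, 2.06], [-1.07, 1.41], [-3.16, 2.05], [-2.99, -0.16], [-3.1, 3.1]. Speed limits (rad/s): [2.79, 2.79, 3.14, 3.14, 3.14, 3.14].

### API

Orientations are given as a unit quaternion [w, x, y, z].
In Python, from station import ctrl gives the robot as it stands.
- The arm moves only by the shell command python3 -m crank 'ROWS' [FORCE]. ROWS is JSON, one flat list of numbers, 7 for each row, row after row: the opening, from 0 (shut) to 1 (fully open), then the shift along the tool's x, y, z in m, then the turn, a rotation vector about the tool's x, y, z in rad. A call has exactly 8 rows; each row is the pose to reach, as a shift and turn from the pose commanded when the call began, along the tool's axes at that moment; what a row does not reach only later rows make up. A row lasts 1/10 s, in which the tool goes at most 50 mm and 8.59 degrees, less where a joint would pass 70% of its speed; a pose out of reach is approached as far as the arm can. A call with a gripper value outside its range is refused whole. The fingers move at their own pace and stop on an object; FORCE is the grip in N (left out, the last holds). Time passes only in rows, so rows that repeat a pose let the fingers close, or fill a call up. It gives the time, the measured TCP pose, the force and the opening at its end, in the units of the state.
- ctrl.get_state(): the state, without advancing time (a new reading comes with each control period).
- ctrl.read_camera(name): name is "scene" or "side" or "wrist"; returns (picture, depth): 480x640x3 uint8, red, green, blue; 480x640 float32, m along the optical axis (not along the pixel's ray), 0 where there is no reading.
- ctrl.calibration(name): a dict with "fovy" (degrees; the focal length in pixels is half the picture's height over the tangent of half this angle, whatever the lens; pixels are square), "cx", "cy" (the principal point, pixels), "rvec" (rotation vector, rad) and "tvec" (3), from world to camera coordinates, as OpenCV has them. Camera axes: x right, y down, z forward; pixel columns grow to the right and rows downward; lengths in m; the calibration is good to about 2 mm. A picture is of the moment at which its call begins: read the wrist's pose just before it. calibration takes no time and is no camera call; for the wrist camera it gives the pose at the moment of the call.
- ctrl.finish_job(): hands the job in, once; it reports no verdict.
The state is a dict: "time": time; "joint_positions": joint angles; "qd": joint speeds; "joint_torque": joint torques, N m; "tool_pos": TCP position; "orientation": TCP orientation; "force": force on the tool from outside, world axes, zero at the start; "wrist_torque": the same for the moment, N m; "width": finger opening in m.
Only numpy, scipy, OpenCV 4.12 (cv2) and the standard library are available. Lean on these libraries where they do the work, as an engineer would, in place of code of your own. Each camera call takes 0.05 s, during which the arm holds its last target.

### The job

The next carton of bolts needs clutch setting 6: on the larger bench nut runner (the one with the motor at its back and a square drive stub), turn the numbered clutch collar until its pointer clicks in at 6, then let go. Leave the collar of the smaller nut runner as it is set.

Things in the scene. Friction and masses are not known exactly. Their poses are not given: they have to be found in the camera images.
- runner: Larger nut runner, fixed: grey box 130 x 130 x 65 mm, origin under its centre, a finned motor 54 mm thick sticking out 60 mm along +x. On top a round dial plate, 126 mm across, face at 69 mm; the collar stands at its centre. Numbers 1 to 8 run clockwise round it (seen from above), 25 degrees apart; from +x (motor side), 1 lies 87.5 degrees anticlockwise, 6 lies 37.5 and 8 lies 87.5 clockwise.
- clutch_collar (a joint): Setting of the larger runner's collar, rad: number n reads 0.436 x (n - 1), from 1 (0) to 8 (3.054), with end stops. It grows clockwise seen from above. A spring click (about 0.1 N m) holds it at each number; let go in between, it snaps to the nearer one. It starts at 3, 4 or 5.
- clutch_collar_grip (a point): Grip point on the larger runner's collar: on its upright axis, 18 mm below its flat top, 101 mm above the bench. Black ribbed round sleeve, 52 mm across, top at 119 mm; foot flange 60 mm across, 6.5 mm high; on top a 13 mm square steel stub, 16 mm high. Turns with the collar: z up, x along the white pointer (line on top and side, nib at the foot reaching 37 mm out).
- small_collar_pointer (a point): Tip of the white pointer nib of the smaller nut runner's collar, 26 mm from its axis, 58 mm above the bench; x points away from the axis, z up. A bystander, not to be turned: fixed grey housing 100 x 100 x 50 mm without motor, black collar 36 mm across with its top 104 mm above the bench and a round steel stub 16 mm high on it.

How it is judged:
At the end, for the whole second after the job is handed in: The larger nut runner's collar rests at number 6 (within 10 degrees, which is in its click), released; the smaller runner's collar is still where it was set (its pointer within 8 mm) (value of joint clutch_collar between 2.007 and 2.356 rad and velocity of joint clutch_collar between -0.1 and 0.1 rad/s and distance of small_collar_pointer from where it was at the start of the episode below 0.008 m); the robot touches nothing.
It fails at once if the smaller nut runner's collar is turned (its pointer moves more than 8 mm) (distance of small_collar_pointer from where it was at the start of the episode above 0.008 m).
It also fails if it takes over 32 s, if anything falls off the work surface, if the arm or the gripper's body presses on something with over 40 N, if the wrist force passes 120 N, or if a joint passes its speed limit or range.

## Working session

There is one attempt and no reset: what is moved stays moved. The work goes in short steps, Python scripts to look and compute and a shell command to move; the robot and the scene stay as the last step left them, time stands still between calls to the robot, and variables do not carry over. Pictures are saved under pics/ and viewed, and the job is handed in when it is done.

```bash
ls; mkdir -p pics; python3 - <<'E'
from station import ctrl
import cv2
s=ctrl.get_state();print(s)
for n in("scene","side"):
    p,d=ctrl.read_camera(n);cv2.imwrite(f"pics/{n}0.png",p[:,:,::-1]);print(n,ctrl.calibration(n))
E
```

```text
pics
{'time': 0.0, 'joint_positions': array([-1.03738064e+00,  3.85558983e-01,  6.63127372e-03, -4.91052327e-04,
       -1.19397262e+00, -2.58619068e-01]), 'qd': array([-0.00058354, -0.00039744, -0.00154822, -0.00094757,  0.00044355,
        0.00131342]), 'joint_torque': array([-3.03567240e-04, -3.90664065e+01,  1.87412578e+01,  4.21984926e+00,
        1.12335183e-02, -1.81397372e-04]), 'tool_pos': array([ 0.16944891, -0.60092849,  0.20016148]), 'orientation': array([-8.86621855e-04,  6.03664786e-01,  7.97237523e-01,  6.10477654e-04]), 'force': array([ 0.84238284, -1.10922688,  0.32109682]), 'wrist_torque': array([ 0.01430337, -0.01413801, -0.01794586]), 'width': 0.0870968375233968}
scene {'fovy': 49.56652005888634, 'cx': 318.1750718714442, 'cy': 247.77057957372983, 'rvec': array([ 1.72865258,  1.69912704, -0.78468028]), 'tvec': array([-0.00764165, -0.30449105,  1.26435636])}
side {'fovy': 42.31784198563678, 'cx': 325.8855587358166, 'cy': 243.33041949443563, 'rvec': array([ 0.85232638, -2.62177478,  1.01398216]), 'tvec': array([0.44174166, 0.31538351, 0.74496965])}
```

View pics/scene0.png

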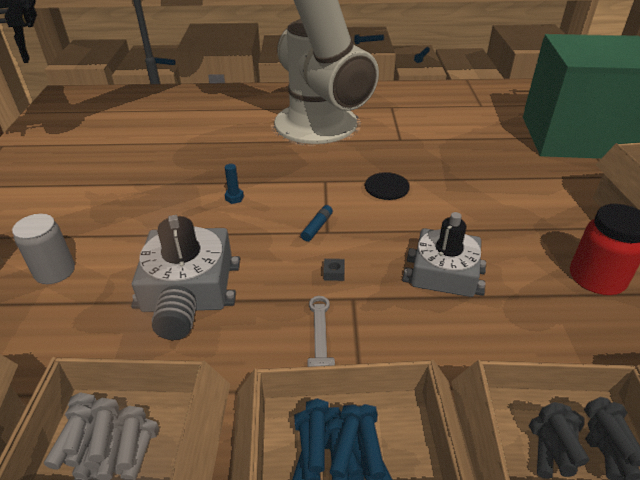

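View pics/side0.png

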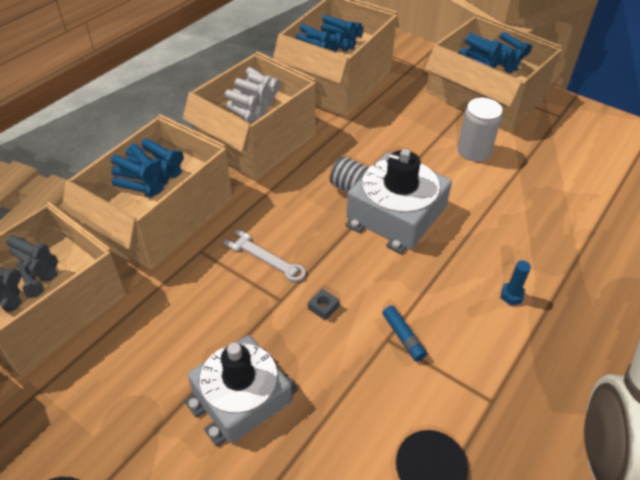

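The scene view shows the large runner with its collar at about (178,240), the motor pointing toward the camera at (173,312), and the small runner at (450,250). In the side view the large one is at (402,180) and the small one at (238,372). Next I'll measure them.

```bash
cat > h.py <<'E'
import numpy as np,cv2
from station import ctrl
def cam(n):
    c=ctrl.calibration(n);f=240/np.tan(np.radians(c['fovy']/2));R=cv2.Rodrigues(np.array(c['rvec']))[0];t=np.array(c['tvec'])
    return f,c['cx'],c['cy'],R,t
def ray(C,uv,z):
    f,cx,cy,R,t=C;uv=np.atleast_2d(uv).astype(float)
    d=np.c_[(uv[:,0]-cx)/f,(uv[:,1]-cy)/f,np.ones(len(uv))]@R
    o=-R.T@t;return o+d*((z-o[2])/d[:,2])[:,None]
def pts(C,dep):
    f,cx,cy,R,t=C;v,u=np.mgrid[:480,:640]
    P=np.stack([(u-cx)/f*dep,(v-cy)/f*dep,dep],-1);return (P-t)@R
def proj(C,X):
    f,cx,cy,R,t=C;q=np.atleast_2d(X)@R.T+t;return np.c_[f*q[:,0]/q[:,2]+cx,f*q[:,1]/q[:,2]+cy]
E
python3 - <<'E'
from h import *
for n,box in (("scene",(100,190,260,350)),("side",(310,130,470,270))):
    p,d=ctrl.read_camera(n);C=cam(n);X=pts(C,d)
    x0,y0,x1,y1=box
    cv2.imwrite(f"pics/{n}_crop.png",cv2.resize(p[y0:y1,x0:x1,::-1],None,fx=4,fy=4,interpolation=cv2.INTER_CUBIC))
    m=np.zeros((480,640),bool);m[y0:y1,x0:x1]=1
    w=m&(p.min(2)>170)&(abs(X[...,2]-.069)<.006)&(d>0)
    q=ray(C,np.argwhere(w)[:,::-1],.069)
    (c,r)=cv2.minEnclosingCircle(q[:,:2].astype(np.float32));print(n,'dial',w.sum(),c,r)
    top=m&(abs(X[...,2]-.119)<.004)&(d>0);qq=X[top];print('top med',top.sum(),qq.mean(0),np.ptp(qq,0))
    hi=m&(X[...,2]>.127)&(d>0);print('stub',hi.sum(),X[hi].mean(0))
    # motor
    hp=m&(d>0)&(X[...,2]>.01)
    r=np.hypot(X[...,0]-c[0],X[...,1]-c[1])
    mo=hp&(r>.1)&(X[...,2]<.06)&(r<.135);a=X[mo]-[c[0],c[1],0];print('motor dir',mo.sum(),np.degrees(np.arctan2(*a.mean(0)[[1,0]])))
    bx=m&(d>0)&(abs(X[...,2]-.065)<.003)&~w
    print('boxrect',cv2.minAreaRect(X[bx][:,:2].astype(np.float32)))
E
```

```text
scene dial 46 (0.5970739126205444, -0.19411350786685944) 0.014699796214699745
top med 538 [ 0.55074852 -0.21046662  0.11808759] [0.05141481 0.05179402 0.00797949]
stub 81 [ 0.54831936 -0.21099445  0.13252624]
motor dir 105 153.17226990307847
boxrect ((0.5711053013801575, -0.21099700033664703), (0.17739403247833252, 0.12728604674339294), 0.8814966082572937)
side dial 1902 (0.5476056933403015, -0.20584827661514282) 0.07543734461069107
top med 480 [ 0.54477503 -0.20786335  0.11799035] [0.05300982 0.05342382 0.00788403]
stub 76 [ 0.54618667 -0.21000778  0.13220362]
motor dir 378 5.365905503229515
boxrect ((0.5733370184898376, -0.2780627906322479), (0.1786695271730423, 0.2667573094367981), 2.021989107131958)
```

```bash
python3 - <<'E'
import cv2,numpy as np
a=cv2.imread('pics/scene_crop.png');b=cv2.imread('pics/side_crop.png');print(a.shape,b.shape)
E
```

```text
(640, 640, 3) (560, 640, 3)
```

View pics/scene_crop.png

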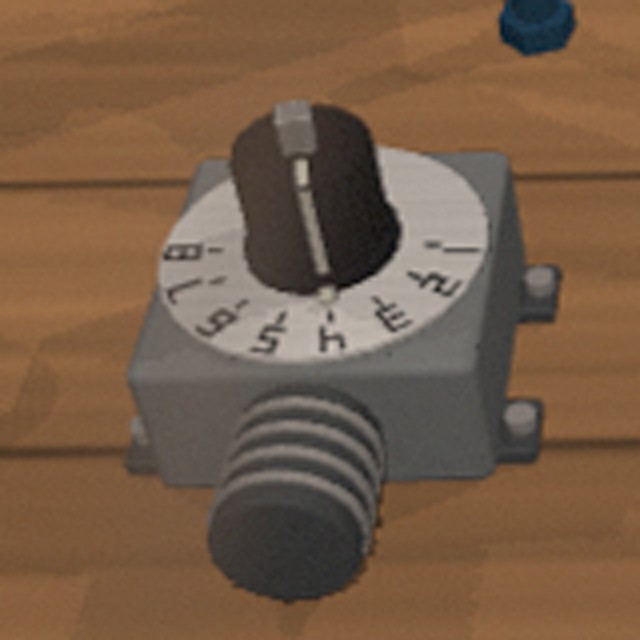

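View pics/side_crop.png

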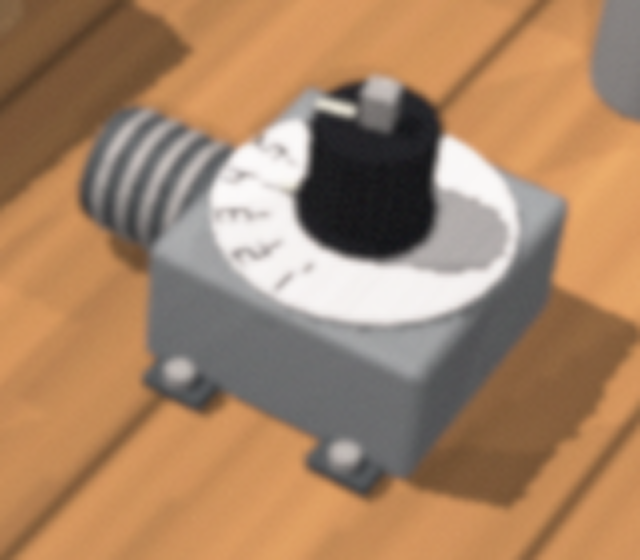

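The pointer is at 4 (nib next to the "4" at (330,300) in the scene crop), so it has to turn 50° clockwise. The collar axis is near (0.5475, -0.210). The jaws currently lie across the pointer direction, so I keep this orientation and move above the collar.

```bash
cat >> h.py <<'E'
from scipy.spatial.transform import Rotation as Ro
def todo(target):
    s=ctrl.get_state();q=s['orientation'];R=Ro.from_quat([*q[1:],q[0]]).as_matrix()
    print('t',s['time'],'tcp',s['tool_pos'].round(4),'xdir',R[:,0].round(3),'z',R[:,2].round(4),'shift tool',(R.T@(np.array(target)-s['tool_pos'])).round(4),'F',s['force'].round(1),'w',round(s['width'],4),'j6',s['joint_positions'][5].round(2))
E
python3 -c "
from h import *
todo([.5475,-.21,.2])"
```

```text
t 0.2 tcp [ 0.1695 -0.6012  0.2006] xdir [-0.271  0.963  0.001] z [-5.0e-04  1.2e-03 -1.0e+00] shift tool [0.274  0.4699 0.0009] F [-0.   0.1 -0.7] w 0.0867 j6 -0.26
```

```bash
python3 -m crank '[1,0.025,0.043,0,0,0,0, 1,0.05,0.086,0,0,0,0, 1,0.075,0.129,0,0,0,0, 1,0.1,0.172,0,0,0,0, 1,0.125,0.215,0,0,0,0, 1,0.15,0.258,0,0,0,0, 1,0.17,0.292,0,0,0,0, 1,0.18,0.31,0,0,0,0]' 30; python3 -c "
from h import *
todo([.5475,-.21,.2])"
```

```text
time: 1.0
tool_pos: [0.421, -0.3418, 0.2013]
orientation: [0.0, 0.602, 0.798, 0.0]
force: [0.4, -0.5, 0.8]
width: 0.0869
t 1.0 tcp [ 0.421  -0.3418  0.2013] xdir [-0.274  0.962  0.   ] z [ 4.e-04  2.e-04 -1.e+00] shift tool [0.092  0.1578 0.0013] F [ 0.4 -0.5  0.8] w 0.0869 j6 -0.91
```

```bash
python3 -m crank '[1,0.02,0.034,0,0,0,0, 1,0.04,0.068,0,0,0,0, 1,0.06,0.102,0,0,0,0, 1,0.075,0.128,0,0,0,0, 1,0.087,0.148,0,0,0,0, 1,0.094,0.16,0,0,0,0, 1,0.094,0.16,0,0,0,0, 1,0.094,0.16,0,0,0,0]'; python3 - <<'E'
from h import *
todo([.5475,-.21,.2])
C=cam('wrist');p,d=ctrl.read_camera('wrist');cv2.imwrite('pics/w1.png',p[:,:,::-1])
X=pts(C,d);r=np.hypot(X[...,0]-.5475,X[...,1]+.21)
for lo,hi in((.112,.125),(.128,.142)):
    m=(d>0)&(X[...,2]>lo)&(X[...,2]<hi)&(r<.05)
    if m.sum()>5:
        q=X[m][:,:2].astype(np.float32);print(m.sum(),X[m].mean(0),cv2.minEnclosingCircle(q))
print(proj(C,[[.5475,-.21,.119],[.5475,-.21,.135]]))
E
```

```text
time: 1.8
tool_pos: [0.5471, -0.2105, 0.201]
orientation: [-0.0, 0.604, 0.797, -0.0]
force: [-0.4, -0.4, 0.6]
width: 0.0871
t 1.8 tcp [ 0.5471 -0.2105  0.201 ] xdir [-0.271  0.963  0.   ] z [-8.e-04  1.e-04 -1.e+00] shift tool [0.0004 0.0005 0.001 ] F [-0.4 -0.4  0.6] w 0.0871 j6 -1.2
3855 [ 0.54501496 -0.21315786  0.11772332] ((0.5465951561927795, -0.21266457438468933), 0.026847118511795998)
392 [ 0.54587905 -0.21290018  0.13345404] ((0.5466374754905701, -0.21288460493087769), 0.008512698113918304)
[[320.59275843 239.11889173]
 [320.63337835 245.57746083]]
```

View pics/w1.png

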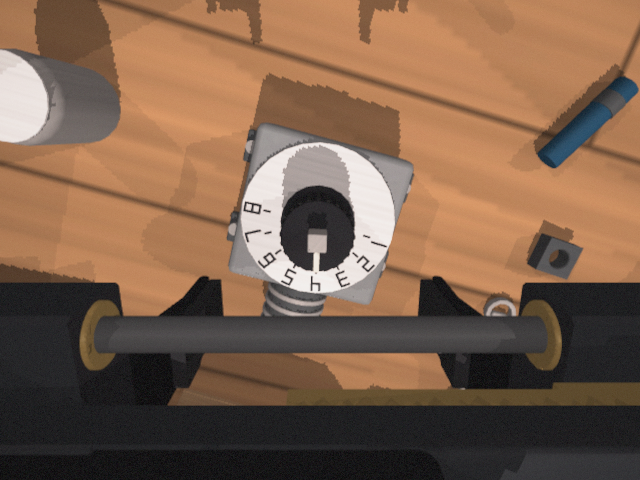

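The wrist view shows the pointer right on 4, with the collar at about (318,228). The jaw path is clear and the can, at about (60,100), is well away. I descend with a small shift.

```bash
python3 -m crank '[1,-0.0015,-0.001,0.02,0,0,0, 1,-0.0015,-0.001,0.04,0,0,0, 1,-0.0015,-0.001,0.06,0,0,0, 1,-0.0015,-0.001,0.08,0,0,0, 1,-0.0015,-0.001,0.095,0,0,0, 1,-0.0015,-0.001,0.107,0,0,0, 1,-0.0015,-0.001,0.107,0,0,0, 1,-0.0015,-0.001,0.107,0,0,0]'; python3 -c "
from h import *
todo([.547,-.212,.094])"
```

```text
time: 2.65
tool_pos: [0.5472, -0.2126, 0.0947]
orientation: [0.0, 0.604, 0.797, -0.0]
force: [-0.5, -0.2, 0.7]
width: 0.0866
t 2.65 tcp [ 0.5472 -0.2126  0.0947] xdir [-0.271  0.963 -0.001] z [ 5.e-04 -5.e-04 -1.e+00] shift tool [0.0006 0.     0.0007] F [-0.5 -0.2  0.7] w 0.0866 j6 -1.2
```

```bash
python3 -m crank '[0.55,0,0,0,0,0,0, 0.5,0,0,0,0,0,0, 0.5,0,0,0,0,0,0, 0.5,0,0,0,0,0,0, 0.5,0,0,0,0,0,0, 0.5,0,0,0,0,0,0, 0.5,0,0,0,0,0,0, 0.5,0,0,0,0,0,0]' 30; python3 -c "
from h import *
todo([.547,-.212,.094])"
```

```text
time: 3.45
tool_pos: [0.5474, -0.2127, 0.0945]
orientation: [0.001, 0.604, 0.797, -0.0]
force: [0.2, -4.8, 0.4]
width: 0.0503
t 3.45 tcp [ 0.5474 -0.2127  0.0945] xdir [-0.271  0.962 -0.001] z [ 7.e-04 -9.e-04 -1.e+00] shift tool [ 0.0008 -0.0002  0.0005] F [ 0.2 -4.8  0.4] w 0.0503 j6 -1.2
```

Gripped with a low side force (about 5 N, so well centred). Now I turn 50° clockwise, which is +z about the downward tool.

```bash
python3 -m crank '[0.4,0,0,0,0,0,0, 0.4,0,0,0,0,0,0.14, 0.4,0,0,0,0,0,0.28, 0.4,0,0,0,0,0,0.42, 0.4,0,0,0,0,0,0.56, 0.4,0,0,0,0,0,0.7, 0.4,0,0,0,0,0,0.84, 0.4,0,0,0,0,0,0.875]' 30; python3 - <<'E'
from h import *
todo([.547,-.212,.094])
for n,b in(("scene",(100,190,260,310)),):
    p,d=ctrl.read_camera(n);x0,y0,x1,y1=b
    cv2.imwrite(f"pics/{n}_t.png",cv2.resize(p[y0:y1,x0:x1,::-1],None,fx=4,fy=4,interpolation=cv2.INTER_CUBIC))
p,d=ctrl.read_camera("wrist");cv2.imwrite("pics/w2.png",p[:,:,::-1])
todo([.547,-.212,.094])
E
```

```text
time: 4.25
tool_pos: [0.5474, -0.213, 0.0945]
orientation: [0.001, 0.885, 0.465, 0.0]
force: [0.8, -7.5, -0.7]
width: 0.0502
t 4.25 tcp [ 0.5474 -0.213   0.0945] xdir [ 0.567  0.823 -0.001] z [ 8.0e-04 -1.4e-03 -1.0e+00] shift tool [ 0.0006 -0.0009  0.0005] F [ 0.8 -7.5 -0.7] w 0.0502 j6 -2.08
t 4.35 tcp [ 0.5474 -0.213   0.0945] xdir [ 0.565  0.825 -0.001] z [ 8.0e-04 -1.4e-03 -1.0e+00] shift tool [ 0.0006 -0.0009  0.0005] F [ 0.7 -5.9 -1.6] w 0.0502 j6 -2.08
```

View pics/w2.png

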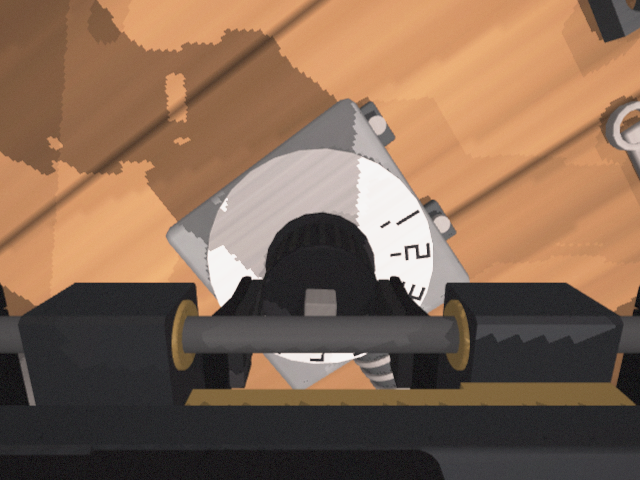

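View pics/scene_t.png

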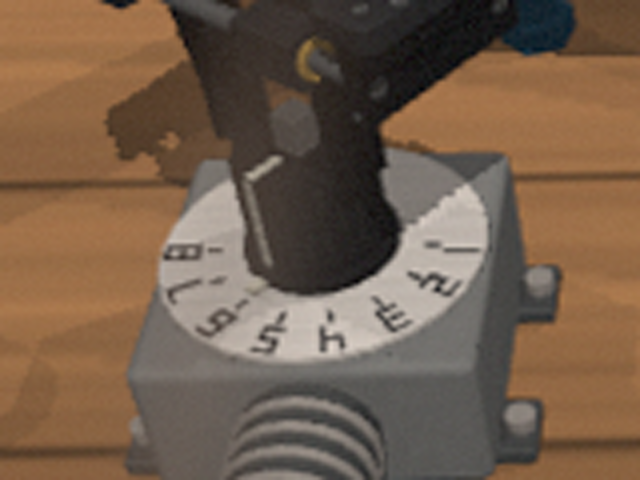

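The scene crop shows the nib at (258,288), pointing at the tick of 6 at (243,302), so the collar followed the turn. Next I open and check before lifting.

```bash
python3 -m crank '[0.75,0,0,0,0,0,0, 0.9,0,0,0,0,0,0, 1,0,0,0,0,0,0, 1,0,0,0,0,0,0, 1,0,0,0,0,0,0, 1,0,0,0,0,0,0, 1,0,0,-0.01,0,0,0, 1,0,0,-0.02,0,0,0]'; python3 -c "
from h import *
todo([.547,-.212,.094])"
```

```text
time: 5.15
tool_pos: [0.5471, -0.212, 0.115]
orientation: [-0.0, 0.884, 0.467, -0.0]
force: [-0.5, -0.2, 0.6]
width: 0.0871
t 5.15 tcp [ 0.5471 -0.212   0.115 ] xdir [ 0.565  0.825 -0.   ] z [-3.e-04 -1.e-04 -1.e+00] shift tool [-0.     -0.0001  0.021 ] F [-0.5 -0.2  0.6] w 0.0871 j6 -2.08
```

```bash
python3 -m crank '[1,0,0,-0.02,0,0,0, 1,0,0,-0.04,0,0,0, 1,0,0,-0.06,0,0,0, 1,0,0,-0.08,0,0,0, 1,0,0,-0.095,0,0,0, 1,0,0,-0.1,0,0,0, 1,0,0,-0.1,0,0,0, 1,0,0,-0.1,0,0,0]'; python3 - <<'E'
from h import *
todo([.547,-.212,.094])
p,d=ctrl.read_camera("wrist");C=cam('wrist')
cv2.imwrite("pics/w3.png",p[:,:,::-1])
p,d=ctrl.read_camera("scene");C=cam('scene');cv2.imwrite("pics/scene3.png",p[:,:,::-1])
E
```

```text
time: 5.95
tool_pos: [0.5466, -0.2118, 0.2137]
orientation: [-0.0, 0.885, 0.466, -0.0]
force: [-0.5, 1.5, -0.6]
width: 0.0869
t 5.95 tcp [ 0.5466 -0.2118  0.2137] xdir [ 0.565  0.825 -0.   ] z [-1.e-03  5.e-04 -1.e+00] shift tool [1.000e-04 6.000e-04 1.197e-01] F [-0.5  1.5 -0.6] w 0.0869 j6 -2.08
```

View pics/w3.png

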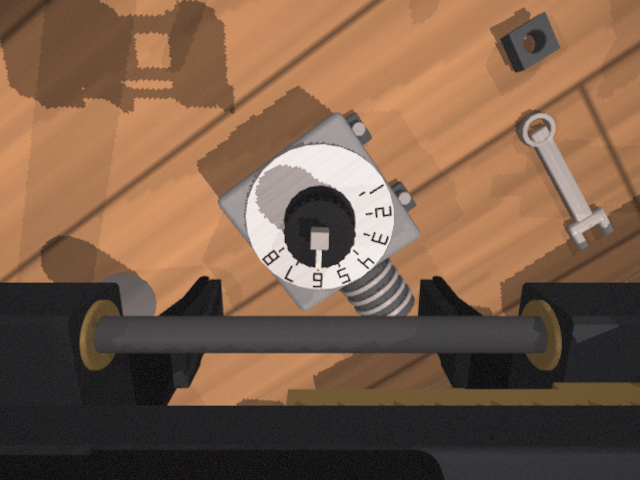

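View pics/scene3.png

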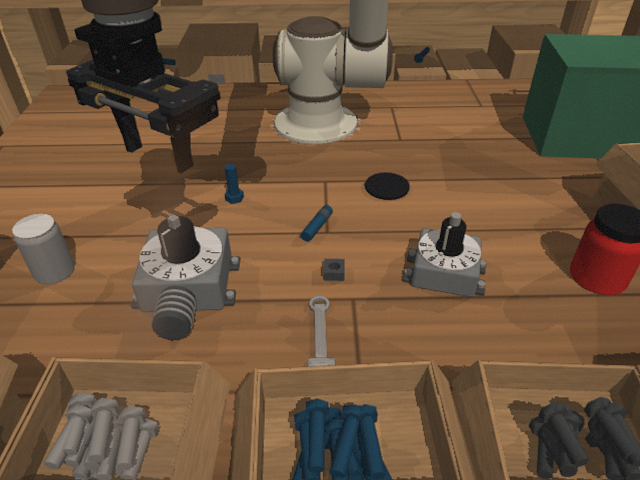

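The wrist view shows the released pointer at (319,260), exactly on the 6 at (318,280). The small runner at (450,250) is unchanged and the gripper is clear of everything.

```bash
python3 -c "
from station import ctrl
print(ctrl.finish_job())"
```

```text
the job is handed in; nothing more can be done
None
```

The larger nut runner's collar is now at 6, and I have handed the job in. It started at 4. I gripped it with 30 N, turned it 50° clockwise, opened the gripper and lifted about 0.1 m clear.

- **Setting:** after release, the wrist camera shows the pointer on 6. I judged this by eye and did not measure the angle.
- **Smaller runner:** the arm never went near it, and its pointer looks the same in the scene pictures from before and after.
- **Forces and time:** the highest force reading I took was about 7.5 N, and the job took about 6 s of the 32 s allowed.
- **Disagreements:** the cameras placed the collar's axis about 2–3 mm apart in y, so I used a value between them, and the low side force when gripping showed that was close enough. My automatic dial-circle and motor-direction fits were unreliable (for example, 46 pixels found in the scene view), so I didn't use them. I took the axis from the collar's top and stub instead.

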